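# Hold a bolted bottle crate's lid open for the count

### The arm

A 6-joint arm with a two-finger parallel gripper is mounted at the origin on the work surface. World frame = base frame: x ahead of the robot, y to its left, z up, the work surface at z = 0. Lengths are in m, angles in rad, forces in N, time in s.
With the tool pointing down it reaches from about 0.375 to 0.9 m from the base axis. Payload 3.1 kg.
Tool frame: the origin (TCP) lies at the very end of the fingers, on their centre line; the grasp point (between the pads) lies 19 mm behind it; z points along the fingers, y is the line along which they close (so a half turn about z gives the same grasp; the last joint's range is limited). The gripper opens to 85 mm and grips with 20 to 120 N. Pads are 22 mm wide; open, the fingers measure 114 mm over their backs; the gripper's body (76 mm by 85 mm) begins 54 mm behind the grasp point. The pads swing forward as they close: fully open they stand 13 mm farther back than shut.
Start: joints at [1.056, 0.527, 1.433, -0, 1.181, -0.178], TCP at [0.207, 0.59, 0.206] pointing down, gripper open.
Joint ranges: [-3.08, 3.08], [-0.75, 2.2], [0.22, 2.44], [-1.43, 4.57], [0, 2.65], [-2.85, 2.85]. Speed limits (rad/s): [2.79, 2.79, 3.14, 3.14, 3.14, 3.14].

### API

Orientations are given as a unit quaternion [x, y, z, w].
In Python, from station import manip, vision gives the robot as it stands.
- The arm moves only by the tool drive_tool, never from a script. Its argument "deltas" is a list that holds one entry, the list of rows, each a list of 4 numbers: the shift along the tool's x, y, z in mm, then the turn about the tool's z in rad. A call has 1 to 5 rows; each row is the pose to reach, as a shift and turn from the pose commanded when the call began, along the tool's axes at that moment; what a row does not reach only later rows make up. A row lasts 1/12 s, in which the tool goes at most 41.7 mm and 7.16 degrees, less where a joint would pass 70% of its speed; a pose out of reach is approached as far as the arm can. A call with a gripper value outside its range is refused whole. "jaw" is the finger opening in mm, from 0 to 85.4, set as the call begins (left out, the last holds). The fingers move at their own pace and stop on an object; "force" is the grip in N (left out, the last holds). Time passes only in rows, so rows that repeat a pose let the fingers close. It gives the time, the measured TCP pose, the force, the opening and the grip force at its end, in the units of the state.
- manip.sense(): the state, without advancing time (a new reading comes with each control period).
- vision.snapshot(name): name is "scene" or "top" or "wrist"; returns the picture (384x512x3 uint8, red, green, blue); there is no depth.
- vision.camera_model(name): a dict with "camera_matrix" (3x3 intrinsics, pixels), "rvec" (rotation vector, rad) and "tvec" (3), from world to camera coordinates, as OpenCV has them. Camera axes: x right, y down, z forward; pixel columns grow to the right and rows downward; lengths in m; the calibration is good to about 2 mm. The wrist camera is an equidistant fisheye: a pixel r from the principal point sees the ray r / f radians off the axis. A picture is of the moment at which its call begins: read the wrist's pose just before it. camera_model takes no time and is no camera call; for the wrist camera it gives the pose at the moment of the call.
- manip.sign_off(): hands the job in; it is judged then, once.
The state is a dict: "t": time; "q": joint angles; "qd": joint speeds; "tau": joint torques, N m; "tcp_pos": TCP position; "tool_rot": TCP orientation; "force": force on the tool from outside, world axes, zero at the start; "ft_torque": the same for the moment, N m; "finger_gap": opening from 0.0 (shut) to 1.0 (fully open); "gripper_force": force on a finger pad.
Only numpy, scipy, OpenCV 4.12 (cv2) and the standard library are available. Lean on these libraries where they do the work, as an engineer would, in place of code of your own. Each camera call takes 0.05 s, during which the arm holds its last target. There are 200 camera calls.

### The job

A colleague wants to count the bottles in the grey crate. Draw the crate's sliding bolt fully back to its stop by its red knob, then lift the blue lid by its yellow grip and hold it 40 degrees open: the lid falls shut by itself, so never let it drop, and finish while still holding it still at that angle. Leave the two loose bottles and the tape roll beside the crate where they stand.

Things in the scene. Friction and masses are not known exactly. Their poses are not given: they have to be found in the camera images.
- crate: Fixed grey plastic crate, 220 (x) x 360 (y) x 120 mm high; origin at the centre of its underside; its x axis points away from the robot, y left, z up. Its top is closed by a fixed grey strip at the +y end (y 92 to 180 mm, top face 128.5 mm above the table) and by the blue lid over the rest (y -180 to 88 mm).
- lid (a joint): Opening angle of the blue lid, rad: 0 shut (flat), growing as its near edge rises, end of travel 1.3. A flat plate 220 (x) x 268 (y) x 8 mm of 0.4 to 0.85 kg, hinged along the crate's far (+x) top edge; it falls shut from every angle. Shut, its top face is 128.5 mm above the table. The bolt lying across it blocks it until withdrawn.
- lid_hinge (a point): A point on the lid's hinge line (which runs along the crate's y axis), at x 110, y -46, z 120.5 mm in the crate's frame. Its axes are the lid's: equal to the crate's when shut.
- lid_grip (a point): Point in the yellow upright grip block near the lid's free edge, 10 mm below its top, 30 mm above the lid's face; 195 mm from the hinge line along the lid, 38 mm above it (shut: x -85, y -46, z 158.5 mm in the crate's frame). Block 24 (x) x 20 (y) x 40 mm high; pinched from above across its 20 mm width it pivots between the fingers as the lid turns. Axes: the lid's.
- bolt (a joint): Travel of the sliding bolt in m: 0 to 0.008 at the start (bolted), 0.045 fully back against its stop. It slides along the crate's +y axis (away from the lid, onto the fixed strip), needs a steady push of about 3 to 4 N, has a hard end stop and stays where it is left.
- bolt_knob (a point): Point on the axis of the bolt's red upright knob, a 14 mm round post, 10 mm below its top; 174 mm above the table. In the crate's frame it starts at x -50, y 110 to 118 mm and ends at y 155 mm. It rises from a dark flat rod (106 mm along y, 12 mm wide, top 141.5 mm above the table); two steel guides at y 97 and 175 mm stand 147 mm above the table.
- bottle1: Loose slim amber bottle with cream stopper, 60 mm diameter, 220 mm high, standing beside the crate; origin at the centre of its underside. To be left alone.
- bottle2: A second bottle like bottle1. To be left alone.
- tape: Loose brown roll of packing tape, 90 mm diameter, 48 mm high, lying flat beside the crate; origin at the centre of its underside. To be left alone.

How it is judged:
By the outcome, as a careful person would: the job done as asked, in the order asked, and still so for the second after the job is handed in, while the arm keeps its last pose, push and grip.
It also fails if it takes over 43 s, if anything falls off the work surface, if the arm or the gripper's body presses on something with over 40 N, if the wrist force passes 120 N, or if a joint passes its speed limit or range.

## Working session

There is one attempt and no reset: what is moved stays moved. The work goes in short steps, Python scripts to look and compute and a tool call to move; the robot and the scene stay as the last step left them, time stands still between calls to the robot, and variables do not carry over. Pictures are saved under pics/ and viewed, at most 10 in all, crops included, and the job is handed in when it is done.

Besides the shell and the picture viewer there is one more tool, called as name(argument=value, ...) on one line, values as JSON. drive_tool: Moves the arm, as the interface text tells. Its arguments: {"type":"object","properties":{"deltas":{"type":"array"},"jaw":{"type":"number"},"force":{"type":"number"}},"required":["deltas"]}

```bash
mkdir -p pics; ls
python3 - <<'E'
from station import manip, vision
import cv2,numpy as np
s=manip.sense();print(s)
for n in("scene","top"):
    im=vision.snapshot(n);cv2.imwrite(f"pics/{n}0.png",im[:,:,::-1]);m=vision.camera_model(n);print(n,m)
a=cv2.imread("pics/scene0.png");b=cv2.imread("pics/top0.png")
cv2.imwrite("pics/both0.png",np.vstack([a,b])[:, :])
E
```

```text
pics
{'t': 0.0, 'q': array([ 1.05552972e+00,  5.28480242e-01,  1.43390100e+00,  1.90239363e-05,
        1.18140319e+00, -1.78486699e-01]), 'qd': array([-0.00040773, -0.00145681,  0.0010281 ,  0.00085951, -0.00070294,
        0.0011948 ]), 'tau': array([ 1.77172446e-03, -4.42366469e+01, -1.78024936e+01, -9.15125179e-05,
        8.59327381e-03, -2.58409480e-07]), 'tcp_pos': array([0.20610451, 0.58922357, 0.20542545]), 'tool_rot': array([ 1.67598761e-01,  9.85854682e-01, -1.02762678e-03, -3.80832889e-04]), 'force': array([ 0.39265143, -0.70064663, -0.01801235]), 'ft_torque': array([-0.03473495, -0.0793063 ,  0.05390184]), 'gripper_force': 0.0, 'finger_gap': 0.9974234581875316}
scene {'camera_matrix': array([[402.24809018,   0.        , 258.90799612],
       [  0.        , 402.24809018, 190.70283482],
       [  0.        ,   0.        ,   1.        ]]), 'rvec': array([ 1.71688655,  1.73626009, -0.77093774]), 'tvec': array([-0.00652496, -0.31010743,  1.49144309])}
top {'camera_matrix': array([[388.92276096,   0.        , 261.03585512],
       [  0.        , 388.92276096, 198.88059773],
       [  0.        ,   0.        ,   1.        ]]), 'rvec': array([ 2.13338048, -2.19346911,  0.10885288]), 'tvec': array([0.03791471, 0.60139635, 1.22043452])}
```

View pics/top0.png

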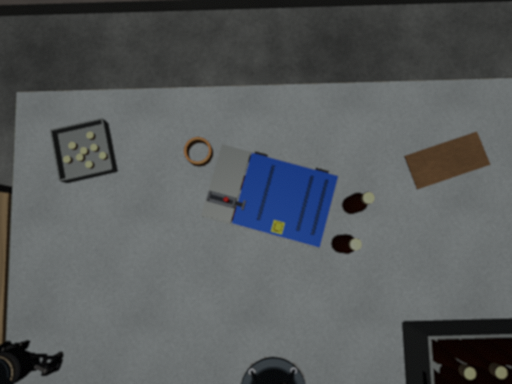

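View pics/scene0.png

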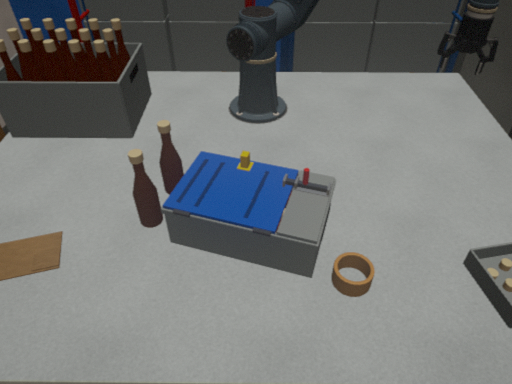

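The top view shows the blue lid with corners near (250,155), (337,178), (320,246) and (233,222). The red knob is at (225,200), the yellow grip at (278,227), the bottles are to the right at about (355,200) and (345,243), and the tape is at (198,151). The scene view agrees.

```bash
cat > h.py <<'E'
import numpy as np,cv2
from station import manip,vision
from scipy.spatial.transform import Rotation as R
def ray(n,uv,m=None):
    m=m or vision.camera_model(n);K=m["camera_matrix"];Rm=cv2.Rodrigues(np.array(m["rvec"]))[0]
    x=(uv[0]-K[0,2])/K[0,0];y=(uv[1]-K[1,2])/K[1,1]
    if n=="wrist":
        r=np.hypot(x,y);d=np.array([x/r*np.sin(r),y/r*np.sin(r),np.cos(r)]) if r>1e-9 else np.array([0,0,1.])
    else: d=np.array([x,y,1.])
    return -Rm.T@np.array(m["tvec"]),Rm.T@d
def plane(n,uv,z,m=None):
    o,d=ray(n,uv,m);return o+d*(z-o[2])/d[2]
def two(a,b):
    (o,d),(p,e)=a,b
    s=np.linalg.lstsq(np.c_[d,-e],p-o,rcond=None)[0];A=o+d*s[0];B=p+e*s[1]
    return (A+B)/2,np.linalg.norm(A-B)
def mask(im,c): # im BGR
    h=cv2.cvtColor(im,cv2.COLOR_BGR2HSV);
    lo,hi={"blue":((105,120,60),(130,255,255)),"yellow":((22,120,90),(35,255,255)),"red":((0,150,80),(6,255,255))}[c]
    m=cv2.inRange(h,lo,hi)
    if c=="red": m|=cv2.inRange(h,(172,150,80),(180,255,255))
    return m
def blobs(m,k=1):
    n,l,s,c=cv2.connectedComponentsWithStats(m);o=np.argsort(-s[1:,4])[:k]+1
    return [(c[i],s[i]) for i in o]
E
python3 - <<'E'
from h import *
P={}
for n in("top","scene"):
    im=cv2.imread(f"pics/{n}0.png")
    for c in("yellow","red","blue"):
        for b in blobs(mask(im,c),3):print(n,c,b[0].round(1),b[1])
im=cv2.imread("pics/top0.png")
m=cv2.morphologyEx(mask(im,"blue"),cv2.MORPH_CLOSE,np.ones((9,9)))
c=max(cv2.findContours(m,0,2)[0],key=cv2.contourArea)
w=np.array([plane("top",p[0],.1285)[:2] for p in c],dtype=np.float32)
r=cv2.minAreaRect(w);print(r,cv2.boxPoints(r))
E
```

```text
top yellow [277.4 226.7] [272 221  12  12 103]
top red [225.4 199. ] [223 197   5   5  17]
top blue [285.2 198.6] [ 232  153  105   94 6377]
scene yellow [245.2 166.3] [238 162  15   9  63]
scene yellow [244.6 154.1] [241 151   8   8  46]
scene yellow [242. 159.] [242 159   1   1   1]
scene red [83.8 13.5] [80  9  9 10 35]
scene red [306.2 170.1] [304 169   5   4  13]
scene red [78. 29.] [78 29  1  1  1]
scene blue [232.6 191.7] [ 163  152  135   81 6686]
scene blue [42.  13.1] [   9    0   63   41 1367]
scene blue [278.1  55.2] [276  40   5  31 141]
((0.5910429358482361, -0.049461305141448975), (0.26754510402679443, 0.22152173519134521), 73.08509063720703) [[ 0.44615254 -0.14522058]
 [ 0.6580908  -0.20967257]
 [ 0.7359333   0.04629797]
 [ 0.5239951   0.11074996]]
```

```bash
cat >> h.py <<'E'
yaw=np.radians(-16.9);C0=np.array([.6044,-.0055,0.])
def Cw(p,C=C0): return C+R.from_euler("z",yaw).apply(np.array(p)/1000)
def togo(w): # mm in tool axes, turn to align tool y with crate y
    s=manip.sense();Rt=R.from_quat(s["tool_rot"])
    y=Rt.as_matrix()[:,1];a=np.arctan2(y[1],y[0])-(yaw+np.pi/2)
    return (Rt.inv().apply(np.array(w)-s["tcp_pos"])*1000).round(1),round((a+np.pi/2)%np.pi-np.pi/2,3)
E
python3 - <<'E'
from h import *
print("grip pred",Cw([-85,-46,168.5]),"vis",plane("top",(277.4,226.7),.1685), two(ray("top",(277.4,226.7)),ray("scene",(244.6,153))))
print("knob pred",Cw([-50,114,184]),"vis",plane("top",(225.4,199),.184),two(ray("top",(225.4,199)),ray("scene",(306.2,170))))
k=plane("top",(225.4,199),.18);print(R.from_euler("z",-yaw).apply(k-C0))
print(togo([k[0],k[1],.23]))
E
```

```text
grip pred [ 0.50969854 -0.02480374  0.1685    ] vis [ 0.50670723 -0.02381743  0.1685    ] (array([ 0.50680534, -0.02401417,  0.16571674]), np.float64(0.0001970610119486325))
knob pred [0.58969937 0.11811186 0.184     ] vis [0.5884511  0.12131569 0.184     ] (array([0.58897758, 0.12196541, 0.17931392]), np.float64(0.00038995973073785895))
[-0.05181939  0.11720082  0.18      ]
(array([-515.7, -314.9,  -24. ]), np.float64(-0.042))
```

drive_tool(deltas=[[[-20,-12,-8],[-55,-33,-16],[-90,-55,-24],[-125,-76,-24],[-160,-98,-24]]], jaw=50, force=40)

```text
schema error: expected 4 numbers
```

drive_tool(deltas=[[[-20,-12,-8,0],[-55,-33,-16,0],[-90,-55,-24,0],[-125,-76,-24,0],[-160,-98,-24,0]]], jaw=50, force=40)

```text
t: 0.52
tcp_pos: [0.3259, 0.4433, 0.2307]
tool_rot: [0.167, 0.986, 0.0, 0.0]
force: [1.4, 0.2, -0.5]
finger_gap: 0.587
gripper_force: 0.0
```

drive_tool(deltas=[[[-35,-21,0,0],[-70,-43,0,0],[-105,-64,0,0],[-140,-85,0,0],[-175,-107,0,0]]])

```text
t: 0.93
tcp_pos: [0.4556, 0.2839, 0.2302]
tool_rot: [0.168, 0.986, -0.0, -0.0]
force: [-0.1, 1.4, -0.6]
finger_gap: 0.584
gripper_force: 0.0
```

drive_tool(deltas=[[[-35,-21,0,0],[-70,-43,0,0],[-105,-64,0,0],[-135,-82,0,-0.02],[-155,-95,0,-0.042]]])

```text
t: 1.35
tcp_pos: [0.572, 0.1417, 0.23]
tool_rot: [0.148, 0.989, -0.0, 0.0]
force: [0.2, -0.3, 0.2]
finger_gap: 0.582
gripper_force: 0.0
```

Run:
```python
from h import *
s=manip.sense();print(s["t"],s["tcp_pos"],s["force"],np.abs(s["qd"]).max())
m=vision.camera_model("wrist");im=vision.snapshot("wrist")[:,:,::-1].copy();cv2.imwrite("pics/w1.png",im)
print(m)
for c in("red","yellow"):
    for b in blobs(mask(im,c),2):print(c,b[0].round(1),b[1],plane("wrist",b[0],.184 if c=="red" else .1685,m))
```

```text
1.35 [0.57199788 0.14167124 0.2299898 ] [ 0.15956026 -0.2822562   0.23826549] 0.661439326403237
{'camera_matrix': array([[297.31863964,   0.        , 252.67809077],
       [  0.        , 297.31863964, 192.97716313],
       [  0.        ,   0.        ,   1.        ]]), 'rvec': array([-2.31125414, -1.71157585, -0.27111777]), 'tvec': array([-0.30299258, -0.5288641 ,  0.2457316 ])}
red [233.2 230. ] [226 215  14  26 239] [0.58807622 0.12136099 0.184     ]
yellow [ 74.5 180.2] [ 55 164  41  34 737] [ 0.50902458 -0.00772897  0.1685    ]
```

View pics/w1.png

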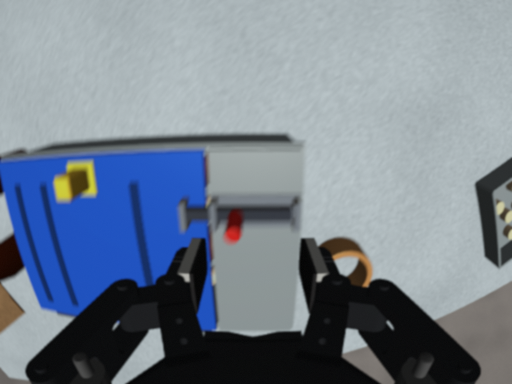

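The wrist view shows the red knob with its top near (233,234), the grip at (75,182), the rod between its two guides at (188,215) and (295,212), and the tape at the right, clear of the fingers.

Run:
```python
from h import *
m=vision.camera_model("wrist");im=vision.snapshot("wrist")[:,:,::-1].copy();cv2.imwrite("pics/w2.png",im)
s=manip.sense();print(s["t"],s["tcp_pos"],np.abs(s["qd"]).max())
b=blobs(mask(im,"red"))[0];x,y,w,h,_=b[1];print(b)
uv=(x+w/2-.5,y+h-w/2);k=plane("wrist",uv,.184,m);print(uv,k,R.from_euler("z",-yaw).apply(k-C0))
print(togo([k[0],k[1],.155]))
```

```text
1.45 [0.57256922 0.14118703 0.22984822] 0.06124394275259169
(array([238.1682243 , 221.59813084]), array([230, 205,  16,  30, 321], dtype=int32))
(np.float64(237.5), np.float64(227.0)) [0.58952453 0.1223874  0.184     ] [-0.0514102   0.11804007  0.184     ]
(array([-21.6, -12.9,  74.9]), np.float64(-0.005))
```

drive_tool(deltas=[[[-11,-6,0,0],[-21,-13,5,0],[-21,-13,25,0],[-21,-13,50,0],[-21,-13,74,0]]])

```text
t: 1.87
tcp_pos: [0.5864, 0.1266, 0.1557]
tool_rot: [0.146, 0.989, 0.0, 0.001]
force: [1.4, -0.9, -0.3]
finger_gap: 0.587
gripper_force: 0.0
```

drive_tool(deltas=[[[0,0,0,0],[0,0,0,0],[0,0,0,0],[0,0,0,0],[0,0,0,0]]], jaw=5)

```text
t: 2.28
tcp_pos: [0.5861, 0.1261, 0.1572]
tool_rot: [0.147, 0.989, -0.0, 0.0]
force: [-1.2, -1.4, -2.3]
finger_gap: 0.112
gripper_force: 39.0
```

Run:
```python
from h import *
s=manip.sense();print(s)
im=vision.snapshot("wrist")[:,:,::-1].copy();cv2.imwrite("pics/w3.png",cv2.resize(im[180:384,130:390],None,fx=2.5,fy=2.5))
```

```text
{'t': 2.2833, 'q': array([ 2.59998206e-02,  5.52017402e-01,  1.54735299e+00, -7.51760132e-04,
        1.04173521e+00, -1.25013838e+00]), 'qd': array([-0.00169969, -0.00201986,  0.00309758,  0.00354175, -0.00408656,
       -0.00016215]), 'tau': array([ 8.90497416e-01, -4.50333524e+01, -1.72004378e+01,  4.16112794e-01,
       -3.12746745e-01, -3.25700959e-03]), 'tcp_pos': array([0.58613069, 0.12607147, 0.15719974]), 'tool_rot': array([ 1.46609059e-01,  9.89194429e-01, -2.77674996e-04,  2.95844818e-04]), 'force': array([-1.21595568, -1.41579716, -2.25021178]), 'ft_torque': array([-0.31927701,  0.19090307, -0.00506069]), 'gripper_force': 38.954529762268066, 'finger_gap': 0.11177986290865294}
```

View pics/w3.png

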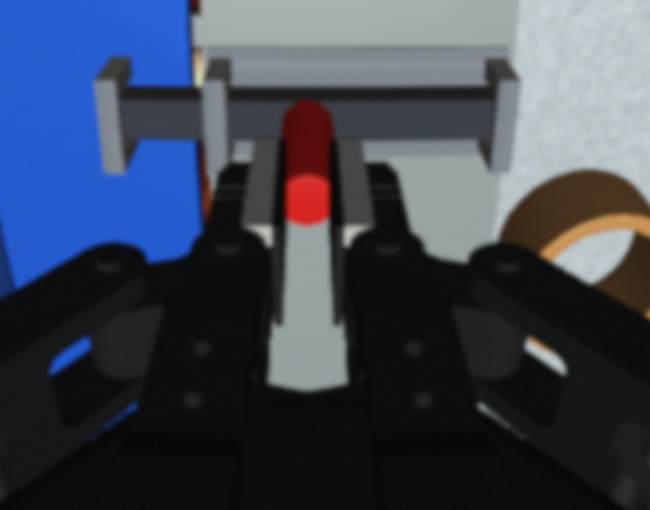

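The pads hold the red knob squarely (knob top at about (307,200) in the crop). Pulling along tool +y.

drive_tool(deltas=[[[0,4,0,0],[0,10,0,0],[0,16,0,0],[0,22,0,0],[0,28,0,0]]])

```text
t: 2.75
tcp_pos: [0.5947, 0.1538, 0.157]
tool_rot: [0.147, 0.989, 0.0, 0.0]
force: [-2.9, -2.0, 2.1]
finger_gap: 0.107
gripper_force: 40.3
```

drive_tool(deltas=[[[0,2,0,0],[0,4,0,0],[0,6,0,0],[0,7,0,0],[0,7,0,0]]])

```text
t: 3.17
tcp_pos: [0.5961, 0.1584, 0.157]
tool_rot: [0.146, 0.989, -0.002, -0.0]
force: [-4.5, -5.4, 5.1]
finger_gap: 0.103
gripper_force: 41.2
```

drive_tool(deltas=[[[0,1,0,0],[0,2,0,0],[0,3,0,0],[0,3,0,0],[0,3,0,0]]])

```text
t: 3.58
tcp_pos: [0.5961, 0.1586, 0.1569]
tool_rot: [0.146, 0.989, -0.004, -0.001]
force: [-6.0, -13.0, 7.2]
finger_gap: 0.108
gripper_force: 41.5
```

At the stop: the force rose to about 13 N with no further motion. I'll ease off, release, rise and check.

drive_tool(deltas=[[[0,-2,0,0],[0,-2,0,0],[0,-2,0,0],[0,-2,0,0],[0,-2,0,0]]], jaw=45)

```text
t: 4.0
tcp_pos: [0.597, 0.1614, 0.1563]
tool_rot: [0.147, 0.989, 0.0, 0.0]
force: [-0.3, 0.3, -0.0]
finger_gap: 0.528
gripper_force: 0.0
```

drive_tool(deltas=[[[0,0,-12,0],[0,0,-35,0],[0,0,-60,0],[0,-10,-75,0],[0,-30,-80,0]]])

```text
t: 4.42
tcp_pos: [0.5905, 0.1341, 0.2397]
tool_rot: [0.145, 0.989, 0.001, 0.004]
force: [-0.2, -1.0, -1.4]
finger_gap: 0.522
gripper_force: 0.0
```

Run:
```python
from h import *
im=vision.snapshot("wrist");
m=vision.camera_model("wrist");im=vision.snapshot("wrist")[:,:,::-1].copy();cv2.imwrite("pics/w4.png",im)
s=manip.sense();print(s["t"],s["tcp_pos"],np.abs(s["qd"]).max(),s["force"])
b=blobs(mask(im,"red"))[0];x,y,w,h,_=b[1];print(b)
uv=(x+w/2-.5,y+h-w/2);k=plane("wrist",uv,.184,m);print(k,R.from_euler("z",-yaw).apply(k-C0))
print(togo(Cw([-85,-46,230])))
```

```text
4.5167 [0.58852285 0.13084919 0.2381111 ] 0.037827962036213726 [0.04219773 0.36831952 0.19954283]
(array([288.47750865, 199.61937716]), array([281, 185,  16,  27, 289], dtype=int32))
[0.60010738 0.15683749 0.184     ] [-0.0512991   0.15407884  0.184     ]
(array([  30. , -171.9,    7.9]), np.float64(-0.001))
```

View pics/w4.png

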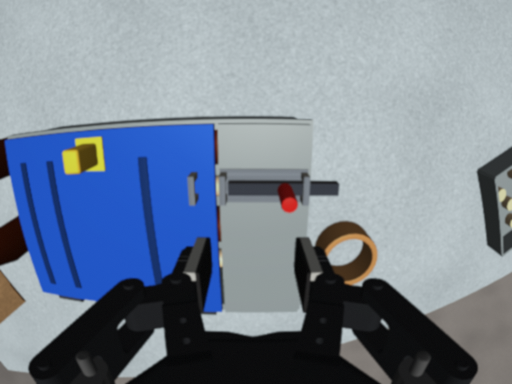

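The bolt is back: the knob (288,203) now stands close to the far guide and the rod's end is clear of the lid. Next, the grip at about (75,160).

drive_tool(deltas=[[[4,-25,0,0],[12,-65,0,0],[19,-105,0,0],[27,-145,0,0],[31,-172,0,0]]])

```text
t: 4.93
tcp_pos: [0.5063, -0.0248, 0.2357]
tool_rot: [0.147, 0.989, 0.0, -0.001]
force: [-0.1, -0.4, 1.0]
finger_gap: 0.527
gripper_force: 0.0
```

Run:
```python
from h import *
vision.snapshot("wrist");vision.snapshot("wrist")
m=vision.camera_model("wrist");im=vision.snapshot("wrist")[:,:,::-1].copy();cv2.imwrite("pics/w5.png",im)
s=manip.sense();print(s["t"],s["tcp_pos"],np.abs(s["qd"]).max(),s["force"])
h=cv2.cvtColor(im,cv2.COLOR_BGR2HSV);M=mask(im,"yellow")
for b in blobs(M,3):
    print(b, plane("wrist",b[0],.1685,m)-C0, R.from_euler("z",-yaw).apply(plane("wrist",b[0],.1685,m)-C0))
x,y,w,hh,_=blobs(M)[0][1]
cv2.imwrite("pics/w5c.png",cv2.resize(im[y-30:y+hh+30,x-30:x+w+30],None,fx=5,fy=5))
print(x-30,y-30,togo(Cw([-86,-46,139])))
```

```text
5.0833 [ 0.50786408 -0.02437244  0.23604727] 0.046815213578749314 [0.52101433 0.95244207 0.39395802]
(array([254.47852298, 188.19065561]), array([ 238,  169,   34,   42, 1327], dtype=int32)) [-0.10370598 -0.01621054  0.1685    ] [-0.09451485 -0.04565802  0.1685    ]
208 139 (array([-0.9,  0. , 97. ]), np.float64(-0.003))
```

View pics/w5c.png

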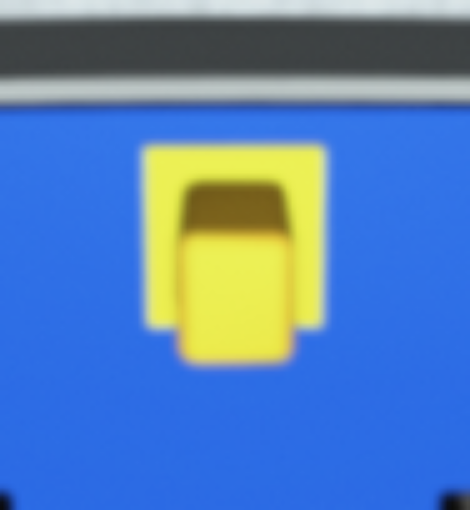

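The grip's top face is centred at crop (236,298), which is wrist pixel (255.2,198.6), between the fingers.

Run:
```python
from h import *
k=plane("wrist",(255.2,198.6),.1685);print(k,R.from_euler("z",-yaw).apply(k-C0));print(togo([k[0],k[1],.1405]))
```

```text
[ 0.51090413 -0.02225302  0.1685    ] [-0.08458798 -0.04320897  0.1685    ]
(array([-2.3,  2.8, 95.5]), np.float64(-0.003))
```

drive_tool(deltas=[[[-1,1,10,0],[-2,1,35,0],[-2,1,60,0],[-2,1,82,0],[-2,1,96,0]]])

```text
t: 5.5
tcp_pos: [0.5098, -0.021, 0.1374]
tool_rot: [0.146, 0.989, 0.001, -0.002]
force: [-0.4, -0.5, 0.2]
finger_gap: 0.526
gripper_force: 0.0
```

drive_tool(deltas=[[[0,0,0,0],[0,0,0,0],[0,0,0,0],[0,0,0,0],[0,0,0,0]]], jaw=8, force=45)

```text
t: 5.92
tcp_pos: [0.5085, -0.0253, 0.1401]
tool_rot: [0.145, 0.989, -0.003, -0.002]
force: [-5.1, -11.5, -3.7]
finger_gap: 0.213
gripper_force: 44.9
```

Run:
```python
from h import *
s=manip.sense();print(s["t"],s["tcp_pos"],np.abs(s["qd"]).max(),s["force"],s["finger_gap"],R.from_euler("z",-yaw).apply(s["tcp_pos"]-C0))
im=vision.snapshot("wrist")[:,:,::-1].copy();cv2.imwrite("pics/w6.png",cv2.resize(im[150:384,110:410],None,fx=2,fy=2))
```

```text
5.9167 [ 0.50851934 -0.02529229  0.14013556] 0.003223348498898123 [ -5.08429525 -11.45817948  -3.68763854] 0.21270999753557573 [-0.08598626 -0.04681025  0.14013556]
```

View pics/w6.png

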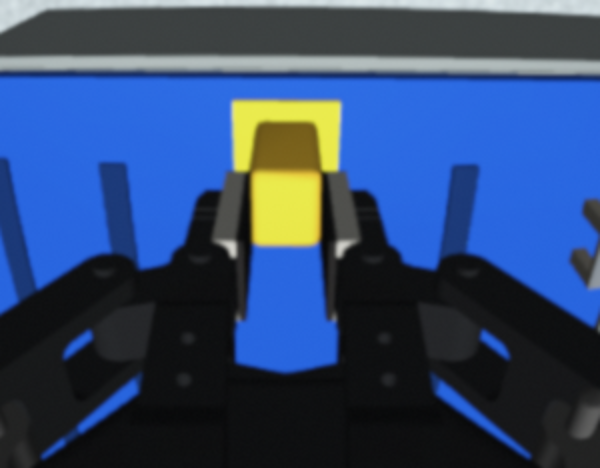

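Both pads hold the grip's 20 mm faces (top at (286,208) in the crop). There is a side load, which I'll relieve with -3 mm in y before lifting along the lid's arc.

drive_tool(deltas=[[[0,-1.5,0,0],[0,-3,0,0],[0,-3,0,0],[-0.8,-3,-3.4,0],[-1.5,-3,-6.8,0]]])

```text
t: 6.38
tcp_pos: [0.5103, -0.0259, 0.1471]
tool_rot: [0.146, 0.989, 0.0, -0.001]
force: [-2.8, -1.2, -4.8]
finger_gap: 0.212
gripper_force: 44.8
```

drive_tool(deltas=[[[-1.2,0,-5,0],[-2.5,0,-10,0],[-4.6,0,-16.7,0],[-6.3,0,-21.6,0],[-8.1,0,-26.5,0]]])

```text
t: 6.8
tcp_pos: [0.5221, -0.0295, 0.1751]
tool_rot: [0.147, 0.989, -0.0, 0.004]
force: [6.4, -0.8, -9.5]
finger_gap: 0.211
gripper_force: 44.1
```

drive_tool(deltas=[[[-3.3,0,-8,0],[-6.9,0,-15.9,0],[-10.9,0,-23.6,0],[-15.2,0,-31.1,0],[-15.2,0,-31.1,0]]])

```text
t: 7.22
tcp_pos: [0.5381, -0.0344, 0.2071]
tool_rot: [0.147, 0.989, -0.0, 0.005]
force: [7.2, -1.9, -10.4]
finger_gap: 0.207
gripper_force: 44.2
```

```bash
cat >> h.py <<'E'
def ang():
    s=manip.sense();p=R.from_euler("z",-yaw).apply(s["tcp_pos"]-C0)*1000-[110,-46,120.5]
    # grasp point 19 mm behind TCP along tool z
    g=R.from_euler("z",-yaw).apply(s["tcp_pos"]-R.from_quat(s["tool_rot"]).as_matrix()[:,2]*.0185-C0)*1000-[110,-46,120.5]
    print(s["t"],"tcp rel hinge",g.round(1),"r",np.hypot(g[0],g[2]).round(1),"ang",np.degrees(np.arctan2(g[2],-g[0])-np.arctan2(38,195)).round(2),s["force"].round(1),np.abs(s["qd"]).max().round(4))
E
python3 -c "
from h import *
ang()"
```

```text
7.2167 tcp rel hinge [-165.2   -0.9  105.1] r 195.8 ang 21.42 [  7.2  -1.9 -10.4] 0.0358
```

drive_tool(deltas=[[[-5,0,-7.3,0],[-10.5,0,-14.5,0],[-16.3,0,-21.4,0],[-22,0,-28,0],[-22,0,-28,0]]])

```text
t: 7.63
tcp_pos: [0.5574, -0.0403, 0.2343]
tool_rot: [0.147, 0.989, 0.0, 0.003]
force: [4.5, -0.1, -10.5]
finger_gap: 0.203
gripper_force: 44.1
```

Run:
```python
from h import *
ang()
im=vision.snapshot("scene")[:,:,::-1];cv2.imwrite("pics/s7.png",im);im=im[90:300,120:380]
cv2.imwrite("pics/s7c.png",cv2.resize(im,None,fx=2.8,fy=2.8))
```

```text
7.6333 tcp rel hinge [-144.9   -0.9  132.3] r 196.2 ang 31.37 [  4.5  -0.1 -10.5] 0.0457
```

View pics/s7c.png

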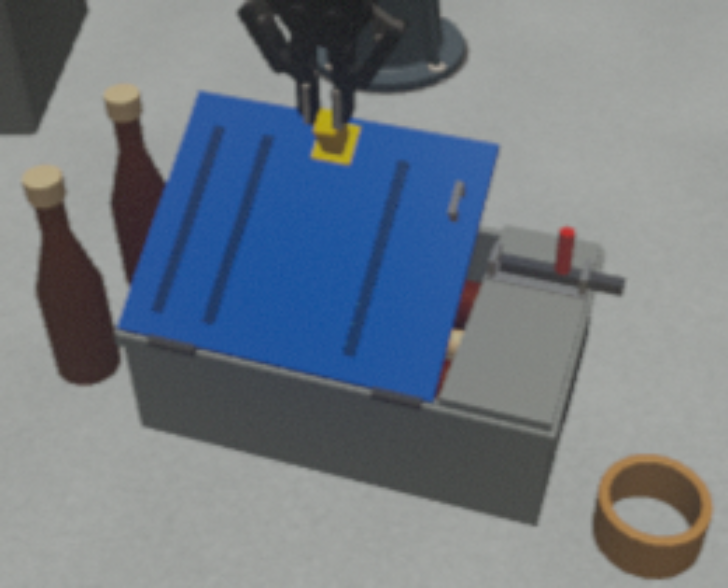

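The lid is up about 30° on the grip; the bolt is still back, and the bottles and tape have not moved. The lid's free-edge corners are at crop (200,92) and (498,146). I'll compute the lid angle from those corners.

```bash
cat >> h.py <<'E'
def lidang(n,im):
    m=cv2.morphologyEx(mask(im,"blue"),cv2.MORPH_CLOSE,np.ones((7,7)));roi=np.zeros_like(m);roi[90:300,120:380]=m[90:300,120:380]
    c=max(cv2.findContours(roi,0,2)[0],key=cv2.contourArea)
    q=cv2.approxPolyDP(cv2.convexHull(c),8,True)[:,0];Ri=R.from_euler("z",-yaw)
    for uv in q:
        o,d=ray(n,uv.astype(float));o=Ri.apply(o-C0)*1000;d=Ri.apply(d)
        out=[]
        for y in(-180,88):
            p=o+d*(y-o[1])/d[1]-[110,0,120.5];out.append((p[0].round(1),p[2].round(1),"r",np.hypot(p[0],p[2]).round(1),"deg",np.degrees(np.arctan2(p[2],-p[0])-np.arctan2(8,220)).round(1)))
        print(n,uv,"y-180",out[0],"y88",out[1])
E
python3 - <<'E'
from h import *
lidang("scene",cv2.imread("pics/scene0.png"));print()
lidang("scene",cv2.imread("pics/s7.png"))
E
```

```text
scene [163 205] y-180 (np.float64(-6.4), np.float64(2.2), 'r', np.float64(6.8), 'deg', np.float64(17.2)) y88 (np.float64(365.6), np.float64(423.8), 'r', np.float64(559.7), 'deg', np.float64(128.7))
scene [201 152] y-180 (np.float64(-223.4), np.float64(0.4), 'r', np.float64(223.4), 'deg', np.float64(-2.0)) y88 (np.float64(290.3), np.float64(423.2), 'r', np.float64(513.2), 'deg', np.float64(122.4))
scene [297 170] y-180 (np.float64(-1653.6), np.float64(-1169.1), 'r', np.float64(2025.2), 'deg', np.float64(-37.3)) y88 (np.float64(-205.8), np.float64(17.6), 'r', np.float64(206.5), 'deg', np.float64(2.8))
scene [274 232] y-180 (np.float64(-1056.0), np.float64(-1197.0), 'r', np.float64(1596.3), 'deg', np.float64(-50.7)) y88 (np.float64(1.5), np.float64(7.9), 'r', np.float64(8.0), 'deg', np.float64(98.8))

scene [191 123] y-180 (np.float64(-189.1), np.float64(112.3), 'r', np.float64(219.9), 'deg', np.float64(28.6)) y88 (np.float64(302.2), np.float64(462.0), 'r', np.float64(552.1), 'deg', np.float64(121.1))
scene [297 142] y-180 (np.float64(-1570.6), np.float64(-870.2), 'r', np.float64(1795.5), 'deg', np.float64(-31.1)) y88 (np.float64(-176.9), np.float64(121.2), 'r', np.float64(214.5), 'deg', np.float64(32.3))
scene [273 233] y-180 (np.float64(-1032.3), np.float64(-1181.0), 'r', np.float64(1568.6), 'deg', np.float64(-50.9)) y88 (np.float64(9.8), np.float64(13.4), 'r', np.float64(16.6), 'deg', np.float64(123.9))
scene [162 206] y-180 (np.float64(-1.9), np.float64(3.2), 'r', np.float64(3.7), 'deg', np.float64(58.0)) y88 (np.float64(367.1), np.float64(424.2), 'r', np.float64(561.0), 'deg', np.float64(128.8))
```

drive_tool(deltas=[[[-5.8,0,-6.4,0],[-12,0,-12.6,0],[-18.3,0,-18.5,0],[-22.3,0,-21.8,0],[-24.9,0,-24,0]]])

```text
t: 8.1
tcp_pos: [0.5791, -0.0469, 0.2562]
tool_rot: [0.147, 0.989, 0.0, 0.001]
force: [5.2, -0.9, -13.0]
finger_gap: 0.2
gripper_force: 44.2
```

drive_tool(deltas=[[[0,0,0,0],[0,0,0,0],[0,0,0,0],[0,0,0,0],[0,0,0,0]]])

```text
t: 8.52
tcp_pos: [0.5783, -0.0466, 0.2556]
tool_rot: [0.147, 0.989, 0.0, -0.0]
force: [4.9, -1.1, -12.8]
finger_gap: 0.197
gripper_force: 44.3
```

Run:
```python
from h import *
for i in range(2):
    im=vision.snapshot("scene")[:,:,::-1].copy();cv2.imwrite(f"pics/s8{i}.png",im);lidang("scene",im)
    im=vision.snapshot("top")[:,:,::-1].copy();cv2.imwrite(f"pics/t8{i}.png",im);lidang("top",im)
ang();lidang("top",cv2.imread("pics/top0.png"))
```

```text
scene [187 118] y-180 (np.float64(-172.8), np.float64(136.1), 'r', np.float64(220.0), 'deg', np.float64(36.1)) y88 (np.float64(307.8), np.float64(470.2), 'r', np.float64(562.0), 'deg', np.float64(121.1))
scene [296 137] y-180 (np.float64(-1524.2), np.float64(-800.8), 'r', np.float64(1721.8), 'deg', np.float64(-29.8)) y88 (np.float64(-160.9), np.float64(145.3), 'r', np.float64(216.8), 'deg', np.float64(40.0))
scene [273 233] y-180 (np.float64(-1032.3), np.float64(-1181.0), 'r', np.float64(1568.6), 'deg', np.float64(-50.9)) y88 (np.float64(9.8), np.float64(13.4), 'r', np.float64(16.6), 'deg', np.float64(123.9))
scene [162 206] y-180 (np.float64(-1.9), np.float64(3.2), 'r', np.float64(3.7), 'deg', np.float64(58.0)) y88 (np.float64(367.1), np.float64(424.2), 'r', np.float64(561.0), 'deg', np.float64(128.8))
top [253 152] y-180 (np.float64(-634.6), np.float64(2967.2), 'r', np.float64(3034.3), 'deg', np.float64(75.8)) y88 (np.float64(14.6), np.float64(-55.6), 'r', np.float64(57.5), 'deg', np.float64(-106.8))
top [268 156] y-180 (np.float64(-964.9), np.float64(4504.4), 'r', np.float64(4606.
[... 2373 characters left out ...]
 y88 (np.float64(13.6), np.float64(-65.4), 'r', np.float64(66.8), 'deg', np.float64(-103.8))
top [336 176] y-180 (np.float64(1.4), np.float64(-19.1), 'r', np.float64(19.1), 'deg', np.float64(-96.3)) y88 (np.float64(-411.6), np.float64(1945.5), 'r', np.float64(1988.6), 'deg', np.float64(76.0))
top [318 246] y-180 (np.float64(-218.9), np.float64(-19.2), 'r', np.float64(219.7), 'deg', np.float64(-7.1)) y88 (np.float64(-264.0), np.float64(1945.6), 'r', np.float64(1963.5), 'deg', np.float64(80.2))
top [232 221] y-180 (np.float64(-291.5), np.float64(2890.4), 'r', np.float64(2905.0), 'deg', np.float64(82.2)) y88 (np.float64(-215.3), np.float64(-4.1), 'r', np.float64(215.3), 'deg', np.float64(-3.2))
```

Run:
```python
from h import *
m=vision.camera_model("wrist");im=vision.snapshot("wrist")[:,:,::-1].copy();cv2.imwrite("pics/w9.png",im)
s=manip.sense();np.savez("w9.npz",K=m["camera_matrix"],rvec=m["rvec"],tvec=m["tvec"],p=s["tcp_pos"],q=s["tool_rot"])
a=cv2.imread("pics/s81.png")[80:250,130:350]
b=cv2.resize(a,None,fx=2.3,fy=2.3)
v=np.zeros((391+0,0,3),np.uint8)
w=cv2.resize(im,(390,292));h=max(b.shape[0],292)
f=lambda x:cv2.copyMakeBorder(x,0,h-x.shape[0],0,0,cv2.BORDER_CONSTANT)
o=np.hstack([f(im[:h] if im.shape[0]>h else im)]);
cv2.imwrite("pics/w9v.png",im)
```

```text
(no output)
```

View pics/w9v.png

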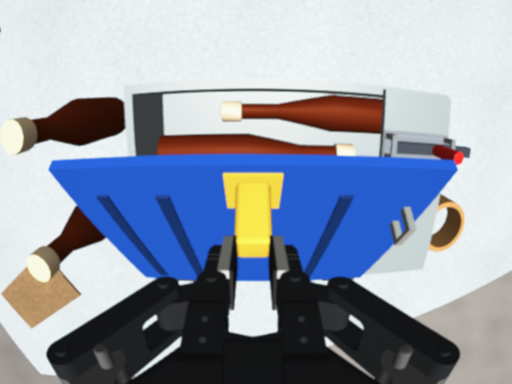

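The wrist view shows two bottles inside the crate. The lid's lower free edge is at row ~157 and its hinge edge at row ~278. The bolt is back at (455,155). The outer bottles and the tape are undisturbed. I'll use these two edges for a finer angle.

```bash
cat > wl.py <<'E'
from h import *
def wang(im,m,verbose=1):
    M=mask(im,"blue")>0;Ri=R.from_euler("z",-yaw);S=im[:,:,0].astype(float)-im[:,:,2]
    def cr(uv):
        o,d=ray("wrist",uv,m);return Ri.apply(o-C0)*1000-[110,0,120.5],Ri.apply(d)
    def edge(c,r,sgn):  # subpixel half-level crossing of blue-red
        p=S[r-6:r+7,c];h=(p.max()+p.min())/2;i=np.where(np.diff(np.sign(p-h)))[0][0];return r-6+i+(h-p[i])/(p[i+1]-p[i])
    T=[];H=[]
    for c in list(range(90,200,10))+list(range(300,420,10)):
        rr=np.where(M[:,c])[0];e=edge(c,rr[0],1);o,d=cr((c,e))
        a,b,k=d[0]**2+d[2]**2,2*(o[0]*d[0]+o[2]*d[2]),o[0]**2+o[2]**2-220.**2
        q=np.sqrt(max(b*b-4*a*k,0)); P=[o+d*((-b+w*q)/2/a) for w in(-1,1)]
        T.append([c,round(e,2)]+[np.degrees(np.arctan2(p[2],-p[0])).round(2) for p in P])
    for c in list(range(165,195,5))+list(range(310,350,5)):
        rr=np.where(M[:300,c])[0];e=edge(c,rr[-1],-1);o,d=cr((c,e));p=o+d*(6.1-o[2])/d[2];H.append([c,round(e,2),round(p[0],1)])
    return T,H
E
python3 - <<'E'
from wl import *
d=np.load("w9.npz");m=dict(camera_matrix=d["K"],rvec=d["rvec"],tvec=d["tvec"])
T,H=wang(cv2.imread("pics/w9.png"),m)
print(np.array(T)[::3].tolist());print(np.array(H)[::2].tolist())
E
```

```text
[[90.0, 157.99, 38.8, -59.74], [120.0, 156.6, 38.79, -59.7], [150.0, 154.66, 38.61, -59.17], [180.0, 154.01, 38.63, -59.25], [310.0, 153.97, 38.68, -59.38], [340.0, 155.52, 38.86, -59.91], [370.0, 156.12, 38.79, -59.72], [400.0, 157.11, 38.75, -59.59]]
[[165.0, 276.86, 2.6], [175.0, 278.48, 4.2], [185.0, 278.97, 4.2], [310.0, 280.0, 5.2], [320.0, 279.06, 4.4], [330.0, 278.57, 4.4], [340.0, 276.6, 2.2]]
```

drive_tool(deltas=[[[-1.2,0,-0.3,0],[-2.4,0,-0.7,0],[-3.6,0,-1,0],[-4.7,0,-1.3,0],[-4.7,0,-1.3,0]]])

```text
t: 9.18
tcp_pos: [0.582, -0.0478, 0.2584]
tool_rot: [0.147, 0.989, 0.0, -0.001]
force: [-0.4, 1.4, -6.4]
finger_gap: 0.201
gripper_force: 44.7
```

drive_tool(deltas=[[[0,0,0,0],[0,0,0,0],[0,0,0,0],[0,0,0,0],[0,0,0,0]]])

```text
t: 9.6
tcp_pos: [0.5821, -0.0479, 0.2584]
tool_rot: [0.147, 0.989, 0.0, -0.001]
force: [-2.2, 2.4, -3.2]
finger_gap: 0.2
gripper_force: 45.0
```

Run:
```python
from wl import *
m=vision.camera_model("wrist");im=vision.snapshot("wrist")[:,:,::-1].copy();cv2.imwrite("pics/w10.png",im)
T,H=wang(im,m);print(np.median(np.array(T)[:,2]),np.median(np.array(H)[:,2]));ang()
im=vision.snapshot("scene")[:,:,::-1].copy();lidang("scene",im)
```

```text
40.08 4.5
9.65 tcp rel hinge [-119.    -1.   156.4] r 196.6 ang 41.71 [-1.6  2.8 -1.6] 0.0024
scene [186 117] y-180 (np.float64(-168.7), np.float64(141.2), 'r', np.float64(220.0), 'deg', np.float64(37.9)) y88 (np.float64(309.3), np.float64(472.0), 'r', np.float64(564.3), 'deg', np.float64(121.2))
scene [295 136] y-180 (np.float64(-1489.8), np.float64(-770.9), 'r', np.float64(1677.5), 'deg', np.float64(-29.4)) y88 (np.float64(-148.9), np.float64(155.7), 'r', np.float64(215.5), 'deg', np.float64(44.2))
scene [273 233] y-180 (np.float64(-1032.3), np.float64(-1181.0), 'r', np.float64(1568.6), 'deg', np.float64(-50.9)) y88 (np.float64(9.8), np.float64(13.4), 'r', np.float64(16.6), 'deg', np.float64(123.9))
scene [162 207] y-180 (np.float64(-1.0), np.float64(0.8), 'r', np.float64(1.3), 'deg', np.float64(35.6)) y88 (np.float64(367.4), np.float64(423.3), 'r', np.float64(560.5), 'deg', np.float64(128.9))
```

drive_tool(deltas=[[[0,0,0,0],[0,0,0,0],[0,0,0,0],[0,0,0,0],[0,0,0,0]]])

```text
t: 10.12
tcp_pos: [0.5821, -0.0479, 0.2584]
tool_rot: [0.147, 0.989, 0.0, -0.001]
force: [-3.7, 3.5, -0.1]
finger_gap: 0.201
gripper_force: 45.4
```

Run:
```python
from wl import *
m=vision.camera_model("wrist");im=vision.snapshot("wrist")[:,:,::-1].copy()
T,H=wang(im,m);a=np.median(np.array(T)[:,2]);print(a);ang()
print([b for b in blobs(mask(im,"red"))])
if abs(a-40)<.5: print(manip.sign_off())
```

```text
40.1
10.1667 tcp rel hinge [-119.    -1.   156.4] r 196.5 ang 41.71 [-3.9  4.   0.3] 0.0016
[(array([447.17168675, 149.70783133]), array([432, 142,  31,  18, 332], dtype=int32))]
the job is handed in; nothing more can be done
None
```

The bolt is drawn back to its stop and the lid is held still on its grip at about 40° (40.1° by the wrist camera, about 40.6° by the scene camera); the bottles and tape were not touched, and I handed the job in at about 10 s.

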